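Unclip the print scraper and lay it in its tool tray

ROBOT

A 6-joint arm with a two-finger parallel gripper is mounted at the origin on the work surface. World frame = base frame: x ahead of the robot, y to its left, z up, the work surface at z = 0. Lengths are in m, angles in rad, forces in N, time in s.
With the tool pointing down it reaches from about 0.3 to 0.775 m from the base axis. Payload 14.6 kg.
Tool frame: the origin (TCP) lies at the centre of the arm's flange, where the gripper is bolted on; the fingertips stand 199 mm ahead of it and the grasp point (between the pads) lies ctrl.tcp_to_grasp ahead of it (ctrl.tcp_to_grasp is the distance from the TCP to the grasp point, in m); z points along the fingers, y is the line along which they close (so a half turn about z gives the same grasp; the last joint's range is limited). The gripper opens to 94 mm and grips with 3 to 60 N. Pads are 16 mm wide; open, the fingers measure 119 mm over their backs; the gripper's body (75 mm by 177 mm) begins 78 mm behind the grasp point.
Start: joints at [1.061, 0.3, 1.521, -0, 1.321, -0.067], TCP at [0.236, 0.497, 0.405] pointing down, gripper open.
Joint ranges: [-3.03, 3.03], [-0.79, 2.21], [0.23, 2.52], [-1.04, 4.18], [0, 3.07], [-2.55, 2.55]. Speed limits (rad/s): [2.22, 2.22, 2.57, 3.14, 3.14, 3.14].

INTERFACE

Orientations are given as [roll, pitch, yaw] about the fixed x, y, z axes, in that order (R = Rz(yaw) Ry(pitch) Rx(roll)).
In Python, from station import ctrl gives the robot as it stands. The module is installed in compiled form; this text tells all that it offers.
- The arm moves only by the shell command python3 -m jog 'ROWS' [OPENING] [FORCE]. ROWS is JSON, a list of rows, each a list of 6 numbers: the shift along the tool's x, y, z in cm, then the turn, a rotation vector about the tool's x, y, z in rad. In form: [[tx, ty, tz, ax, ay, az], ...]. A call has 1 to 8 rows; each row is the pose to reach, as a shift and turn from the pose commanded when the call began, along the tool's axes at that moment; what a row does not reach only later rows make up. A row lasts 1/10 s, in which the tool goes at most 50 mm and 8.59 degrees, less where a joint would pass 70% of its speed; a pose out of reach is approached as far as the arm can. A call with a gripper value outside its range is refused whole. OPENING is the opening in per cent of the stroke, from 0 (shut) to 100 (fully open), set as the call begins (- or left out, the last holds). The fingers move at their own pace and stop on an object; FORCE is the grip in N (left out, the last holds). Time passes only in rows, so rows that repeat a pose let the fingers close. It gives the time, the measured TCP pose, the force, the opening and the grip force at its end, in the units of the state.
- ctrl.get_obs(): the state, without advancing time (a new reading comes with each control period).
- ctrl.camera(name): name is "side" or "top" or "wrist"; returns a dict with "img" (400x640x3 uint8, blue, green, red), "intrinsics" (3x3 intrinsics, pixels), "R" (3x3) and "t" (3): a world point X has camera coordinates R X + t. Camera axes: x right, y down, z forward; pixel columns grow to the right and rows downward; lengths in m; the calibration is good to about 2 mm. A picture is of the moment at which its call begins. There is no depth.
- ctrl.hand_in(): hands the job in; it is judged then, once.
The state is a dict: "time_s": time; "qpos": joint angles; "joint_vel": joint speeds; "tau": joint torques, N m; "ee_pos": TCP position; "eef_rot": TCP orientation; "force": force on the tool from outside, world axes, zero at the start; "moment": the same for the moment, N m; "grip_width": finger opening in m; "grip_force": force on a finger pad.
Only numpy, scipy, OpenCV 4.12 (cv2) and the standard library are available. Lean on these libraries where they do the work, as an engineer would, in place of code of your own. Each camera call takes 0.05 s, during which the arm holds its last target. There are 200 camera calls.

TASK

Pull the broad-bladed print scraper up out of its spring clips on the bench rack and lay it flat in the wide pocket of the wooden tool tray, its handle end in the slot between the two dark key blocks and its blade at the other end. Set it down, do not let it fall, and leave the narrow spatula and the brush clipped where they are.

Things in the scene. Friction and masses are not known exactly. Their poses are not given: they have to be found in the camera images.
- scraper: Print scraper, about 150 g: wooden handle 125 x 20 wide x 18 high, steel collar 12 long (34 wide), steel blade 55 long x 60 wide x 3 thick. Handle and blade undersides are in one plane. Origin: underside of the handle, middle of its length and width; x along the handle to the blade (handle -62.5 to 62.5, blade 73 to 128), z up. Centre of mass about 30 mm from the origin towards the blade.
- scraper_grip (a point): Middle of the scraper's handle, 9 mm above its underside, midway between the two clips: the place to grip, fingers closing across the handle (y). Fingertips about 6 mm above the underside work both in the rack and in the tray.
- scraper_tip (a point): Middle of the scraper blade's front edge, 128 mm from the scraper's origin along x.
- spatula: Narrow spatula in another station of the rack, same handle and origin as the scraper, steel blade only 16 wide x 70 long.
- brush: Flat brush in another station of the rack, same handle and origin, steel ferrule 34 wide and tan bristle block 30 wide.
- rack: Clip rack fixed to the bench: plywood base 130 (x) x 280 (y) x 10 high, origin at the centre of its underside. Two rails 16 wide run along y at x = -42 and 42, 68 mm clear between. Three stations at y = -90, 0, 90 hold one tool each, in any order, along the rack's x, heads to +x, handle undersides 50 mm above the bench (40 mm above the base).
- clips (a point): Middle of the rack at the height of the handles' undersides (z 50). At each rail a handle lies between cheeks (1.5 mm play a side) under two sideways-sprung steel noses that overhang its top edges. Posts reach z 84, 32 mm either side of the handle's middle. A straight pull up takes about 8 to 13 N in all, within the first 5 mm; tools are clear at underside z 90. Grip with 30 N or more.
- tray: Wooden tool tray fixed to the bench, 232 (x) x 184 (y), walls 26 high, floor 6 thick; origin at the centre of its underside. Pockets run along x: a wide one (216 x 90, empty) on the -y side and two narrow ones on the +y side, holding a hobby knife and a steel bar.
- pocket (a point): Centre of the wide pocket's floor (z 6), 40 mm from the tray's origin towards -y, axes as the tray. Two dark key blocks, 16 high and 25 long, fill the corners of its -x end, leaving a 44 mm slot for the handle. Well placed, the scraper's origin is 32 mm from here towards -x, its x axis along the tray's x.

How it is judged:
On the way:
1. the scraper is pulled up clear of its clips (z of scraper in the frame of rack above 0.085 m and height (world z) of scraper_tip above 0.07 m), for 0.1 s.
At the end, for the whole second after the job is handed in: Scraper still and flat on the wide pocket's floor (within 4 mm, tilt under 0.06 rad), handle end between the key blocks, blade edge 60 to 112 mm past the pocket's centre, handle and blade within 30 mm of its centre line; spatula and brush within 10 mm of their starts (z of scraper in the frame of pocket below 0.004 m and z of scraper_tip in the frame of pocket below 0.006 m and angle between scraper's own z axis and vertical below 0.06 rad and y of scraper in the frame of pocket between -0.03 and 0.03 m and y of scraper_tip in the frame of pocket between -0.03 and 0.03 m and x of scraper_tip in the frame of pocket between 0.06 and 0.112 m and linear speed of scraper below 0.02 m/s and distance of each of spatula, brush from where it was at the start of the episode below 0.01 m); the robot touches nothing.
It fails at once if the scraper is let fall (moves faster than 0.6 m/s with no finger on it) (contact force between the fingers and scraper below 0.05 N and linear speed of scraper above 0.6 m/s).
It fails at once if the spatula or the brush is pulled out of its clips (moves more than 15 mm) (distance of any of spatula, brush from where it was at the start of the episode above 0.015 m).
It also fails if it takes over 38 s, if anything falls off the work surface, if the arm or the gripper's body presses on something with over 40 N, if the wrist force passes 120 N, or if a joint passes its speed limit or range.

## Working session

There is one attempt and no reset: what is moved stays moved. The work goes in short steps, Python scripts to look and compute and a shell command to move; the robot and the scene stay as the last step left them, time stands still between calls to the robot, and variables do not carry over. Pictures are saved under pics/ and viewed, at most 10 in all, crops included, and the job is handed in when it is done.

```bash
mkdir -p pics; python3 - <<'E'
from station import ctrl
import cv2,json,numpy as np
o=ctrl.get_obs();print(o['time_s'],o['ee_pos'],o['eef_rot'],o['grip_width'],ctrl.tcp_to_grasp)
cal={}
for n in("top","side"):
    c=ctrl.camera(n);cv2.imwrite(f'pics/{n}0.png',c['img']);cal[n]={k:np.array(c[k]).tolist() for k in('intrinsics','R','t')}
    R=np.array(c['R']);print(n,-R.T@np.array(c['t']),R[2])
json.dump(cal,open('cal.json','w'))
E
```

```text
0.0 [0.23564317 0.49692963 0.4040953 ] [-3.14044305e+00 -4.68300527e-05  2.69881328e+00] 0.09408892527972072 0.1804
top [0.47162083 0.0180289  0.91580527] [ 0.12505745 -0.00782123 -0.99211867]
side [ 0.1818154  -0.72308658  0.52869595] [ 0.43891644  0.74891578 -0.49646501]
```

View pics/top0.png

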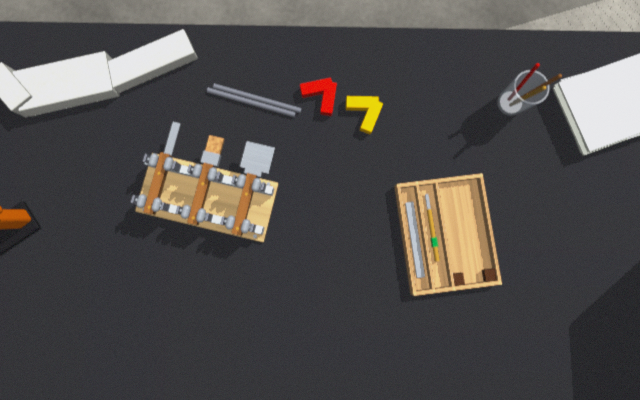

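View pics/side0.png

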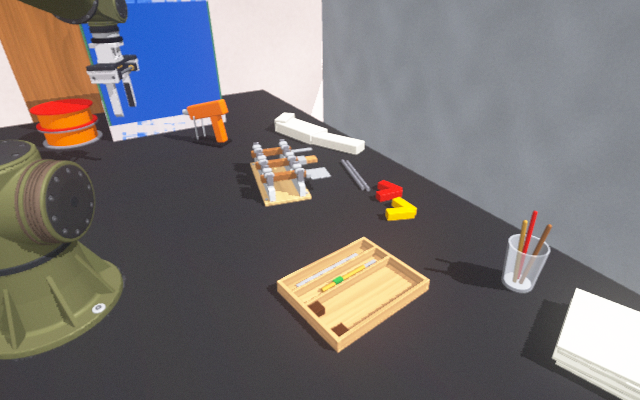

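The top view shows the scraper in the right-hand station, with its blade at about (257,158) and its handle around (243,205). The tray is at (450,235), with key blocks at (458,279) and (490,274). The side view agrees. Next I'll measure both.

```bash
cat >h.py <<'E'
import json,numpy as np,cv2
cal=json.load(open('cal.json'))
def ray(px,z,c):
    K,R,t=[np.array(c[k]) for k in('intrinsics','R','t')]
    px=np.atleast_2d(np.float64(px));d=np.c_[px,np.ones(len(px))]@np.linalg.inv(K).T@R;C=-R.T@t
    return (C+d*((z-C[2])/d[:,2])[:,None])[:,:2]
E
python3 - <<'E'
from h import *
im=cv2.imread('pics/top0.png');hsv=cv2.cvtColor(im,cv2.COLOR_BGR2HSV)
for p in[(243,205),(248,185),(257,158),(265,205),(460,220),(458,279),(490,274),(400,200)]:print(p,hsv[p[1],p[0]])
a=cv2.resize(im[130:250,125:285],None,fx=5,fy=5,interpolation=cv2.INTER_CUBIC)[:, :800]
b=cv2.resize(im[165:305,385:515],None,fx=4,fy=4,interpolation=cv2.INTER_CUBIC)
cv2.imwrite('pics/a.png',a[:600]);cv2.imwrite('pics/b.png',b)
E
```

```text
(243, 205) [ 15 166 184]
(248, 185) [ 14 169 180]
(257, 158) [105  20 203]
(265, 205) [ 21 102 232]
(460, 220) [ 18 112 231]
(458, 279) [ 11 156  98]
(490, 274) [ 10 143  98]
(400, 200) [ 17 118 220]
```

View pics/a.png

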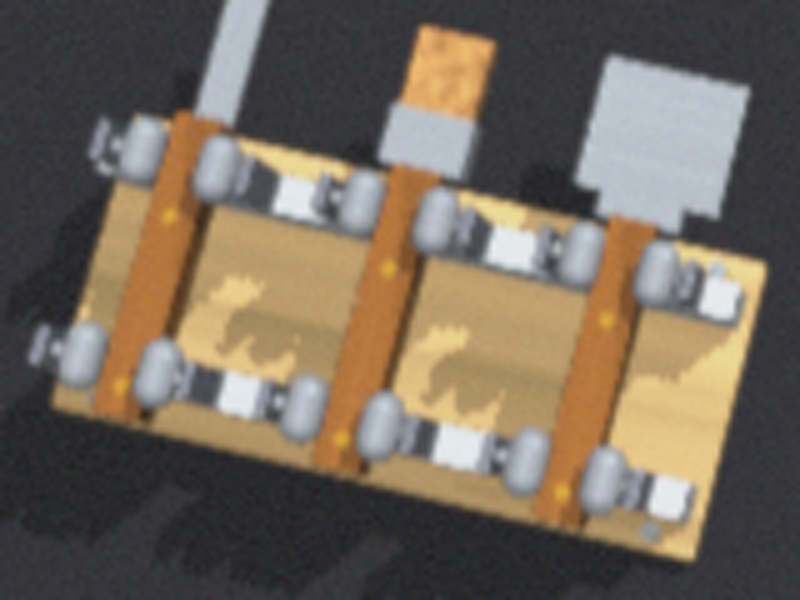

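View pics/b.png

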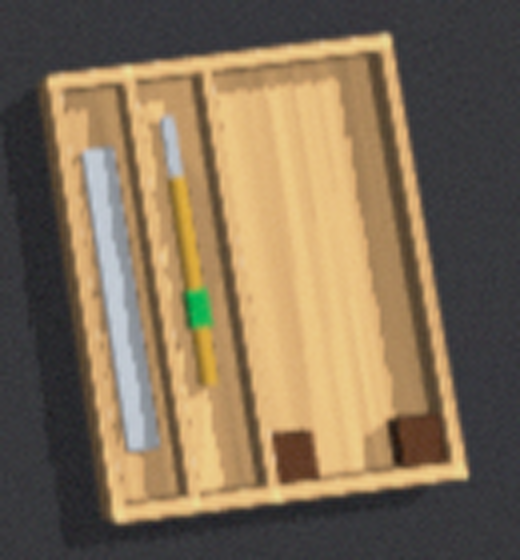

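The crops show the scraper handle at (562,520)–(630,217) in crop a, with 5 px per image pixel. The tray's top corners in crop b (4 px) are (48,75), (390,37), (467,477) and (118,522). The dark blocks are at (296,455) and (418,440).

```bash
python3 - <<'E'
from h import *
from station import ctrl
im=cv2.imread('pics/top0.png');hsv=cv2.cvtColor(im,cv2.COLOR_BGR2HSV);c=cal['top']
m=cv2.inRange(hsv,(8,150,110),(18,255,215));m[:,:228]=0;m[:,270:]=0;m[:165]=0;m[245:]=0
n,l,s,ce=cv2.connectedComponentsWithStats(m);k=1+s[1:,4].argmax();ys,xs=np.where(l==k)
P=ray(np.c_[xs,ys],.068,c).astype(np.float32)
r=cv2.minAreaRect(P*1000);print('handle',r,len(P))
v=cv2.fitLine(P,cv2.DIST_L2,0,.01,.01).ravel();v*=np.sign(v[0]);print('line yaw',np.arctan2(v[1],v[0]),v[2:])
# blade
m=cv2.inRange(hsv,(95,5,150),(120,50,240));m[:,:238]=0;m[:,280:]=0;m[:135]=0;m[178:]=0
n,l,s,ce=cv2.connectedComponentsWithStats(m);k=1+s[1:,4].argmax();ys,xs=np.where(l==k)
print('blade',cv2.minAreaRect(ray(np.c_[xs,ys],.053,c).astype(np.float32)*1000))
T=ray(np.array([(48,75),(390,37),(467,477),(118,522)])/4+[385,165],.026,c);print(T)
print('sides',[np.linalg.norm(T[i]-T[(i+1)%4]) for i in range(4)],T.mean(0))
e=T[1]-T[2]+T[0]-T[3];yt=np.arctan2(e[1],e[0]);X=np.array([np.cos(yt),np.sin(yt)]);Y=np.array([-X[1],X[0]])
pk=T.mean(0)-.04*Y;print('tray yaw',yt,'pocket',pk)
B=ray(np.array([(296,455),(418,440)])/4+[385,165],.022,c);print('block mid in pocket',[( (B.mean(0)-pk)@X,(B.mean(0)-pk)@Y)],'expect -95,0')
print('scr target',pk-.032*X)
E
```

```text
handle ((558.669677734375, 151.51522827148438), (19.648855209350586, 120.95040130615234), 77.5604019165039) 484
line yaw -0.22025962 [0.5583985  0.15235822]
blade ((653.405029296875, 130.80775451660156), (59.4467887878418, 64.41110229492188), 77.31449890136719)
[[ 0.6099287  -0.16231907]
 [ 0.63266341 -0.34345377]
 [ 0.40483561 -0.3745183 ]
 [ 0.3803151  -0.19523372]]
sides [np.float64(0.18255586565781104), np.float64(0.2299358909029177), np.float64(0.18095362799110856), np.float64(0.23196072995696926)] [ 0.50693571 -0.26888121]
tray yaw 0.13896168306223608 pocket [ 0.5124763  -0.30849563]
block mid in pocket [(np.float64(-0.09436856215420467), np.float64(0.0014666899509148418))] expect -95,0
scr target [ 0.48078477 -0.3129281 ]
```

```bash
python3 -m jog '[[-5,-2,0,0,0,-0.05],[-9,-3.5,0,0,0,-0.1],[-14,-5.5,0,0,0,-0.15],[-18,-7,0,0,0,-0.2],[-22,-8.7,0,0,0,-0.224],[-26,-10.3,0,0,0,-0.224],[-30,-11.8,0,0,0,-0.224],[-34,-13.4,0,0,0,-0.224]]' 100; python3 -m jog '[[0,0,0,0,0,0],[0,0,0,0,0,0]]'; python3 - <<'E'
from station import ctrl
import numpy as np
o=ctrl.get_obs();print(o['qpos']);y=o['eef_rot'][2];d=np.array([.5585,.152])-o['ee_pos'][:2]
print('tx,ty cm',100*d@[np.cos(y),np.sin(y)],100*d@[np.sin(y),-np.cos(y)],'az',-(2.9226-y))
E
```

```text
time_s: 0.9
ee_pos: [0.4864, 0.2287, 0.4045]
eef_rot: [-3.141, -0.0, 2.923]
force: [-0.6, 0.2, -0.3]
grip_width: 0.0938
grip_force: 0.0
time_s: 1.1
ee_pos: [0.4857, 0.2298, 0.4042]
eef_rot: [-3.141, -0.001, 2.921]
force: [-0.7, 0.4, -0.6]
grip_width: 0.0942
grip_force: 0.0
[ 3.73683309e-01  2.72125062e-01  1.55770143e+00  1.70352031e-04
  1.31268080e+00 -9.76701716e-01]
tx,ty cm -8.805605342977056 -5.996256767028323 az -0.0014623666289739212
```

```bash
python3 -m jog '[[-3,-2,1,0,0,0],[-6,-4,3,0,0,0],[-8.8,-6,5,0,0,0],[-8.8,-6,5,0,0,0],[-8.8,-6,5,0,0,0]]'; python3 - <<'E'
from h import *
from station import ctrl
o=ctrl.get_obs();print(o['ee_pos'],o['eef_rot'])
c=ctrl.camera('wrist');cv2.imwrite('pics/w1.png',c['img']);json.dump({k:np.array(c[k]).tolist() for k in('intrinsics','R','t')},open('w1.json','w'))
hsv=cv2.cvtColor(c['img'],cv2.COLOR_BGR2HSV)
E
```

```text
time_s: 1.6
ee_pos: [0.558, 0.1534, 0.3543]
eef_rot: [-3.141, -0.001, 2.923]
force: [0.1, 0.2, 0.4]
grip_width: 0.094
grip_force: 0.0
[0.55795684 0.15335478 0.35427844] [-3.14136669e+00 -1.10735775e-03  2.92310899e+00]
```

View pics/w1.png

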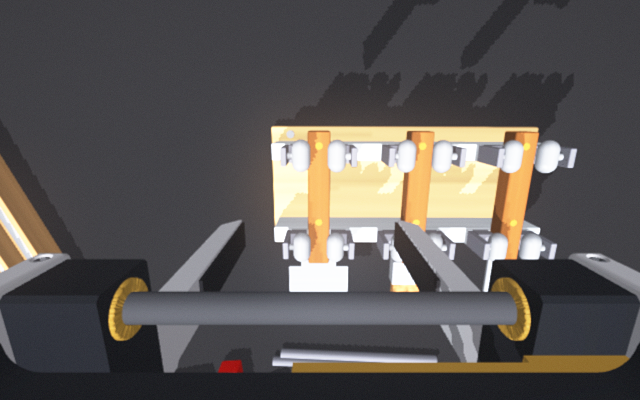

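The wrist view shows the scraper handle at columns 308–329 and rows 132–262. It sits centred between the fingertips at (240,222) and (397,222). I'll refine this with rays.

```bash
python3 - <<'E'
from h import *
c=json.load(open('w1.json'))
P=ray([(308,132),(329,132),(308,262),(329,262)],.068,c);print(P, P.mean(0)); a=P[2:].mean(0)-P[:2].mean(0);print(np.linalg.norm(a),np.arctan2(a[1],a[0]))
E
```

```text
[[0.49888888 0.15656532]
 [0.50280944 0.17422775]
 [0.61827901 0.12892554]
 [0.62264816 0.14863072]] [0.56065637 0.15208733]
0.12254039886210293 -0.21896703966945277
```

```bash
python3 -m jog '[[-0.2,-0.1,2,0,0,0],[-0.2,-0.1,4,0,0,0],[-0.2,-0.1,6,0,0,0],[-0.2,-0.1,8,0,0,0],[-0.2,-0.1,9.5,0,0,0],[-0.2,-0.1,9.9,0,0,0],[-0.2,-0.1,9.9,0,0,0],[-0.2,-0.1,9.9,0,0,0]]'; python3 -m jog '[[0,0,0,0,0,0],[0,0,0,0,0,0],[0,0,0,0,0,0],[0,0,0,0,0,0],[0,0,0,0,0,0],[0,0,0,0,0,0],[0,0,0,0,0,0],[0,0,0,0,0,0]]' 0 45
```

```text
time_s: 2.45
ee_pos: [0.5602, 0.1514, 0.2567]
eef_rot: [3.141, 0.001, 2.923]
force: [-0.0, 0.3, 0.2]
grip_width: 0.0937
grip_force: 0.0
time_s: 3.25
ee_pos: [0.5601, 0.1511, 0.2556]
eef_rot: [-3.142, -0.0, 2.923]
force: [-0.3, -0.9, 0.9]
grip_width: 0.033
grip_force: 0.0
```

```bash
python3 -m jog '[[0,0,0,0,0,0],[0,0,0,0,0,0],[0,0,0,0,0,0],[0,0,0,0,0,0],[0,0,0,0,0,0],[0,0,0,0,0,0]]' 0 55; 
```

```text
time_s: 3.85
ee_pos: [0.5601, 0.1512, 0.2556]
eef_rot: [3.141, 0.0, 2.923]
force: [0.3, 0.9, -0.8]
grip_width: 0.0195
grip_force: 55.0
```

Gripped at 19.5 mm with 55 N. Next is a straight pull up.

```bash
python3 -m jog '[[0,0,-0.3,0,0,0],[0,0,-0.6,0,0,0],[0,0,-1,0,0,0],[0,0,-2,0,0,0],[0,0,-3,0,0,0],[0,0,-4,0,0,0],[0,0,-5,0,0,0],[0,0,-6,0,0,0]]'; python3 -m jog '[[0,0,-1,0,0,0],[0,0,-2,0,0,0],[0,0,-3,0,0,0],[0,0,-3,0,0,0],[0,0,-3,0,0,0]]'; python3 - <<'E'
from h import *
from station import ctrl
o=ctrl.get_obs();print(o['ee_pos'],o['eef_rot'],o['qpos'],o['grip_force'],o['moment'])
y=o['eef_rot'][2];d=np.array([.4808,-.3129])-o['ee_pos'][:2]
print('tx,ty cm',100*d@[np.cos(y),np.sin(y)],100*d@[np.sin(y),-np.cos(y)],'az',-(3.2806-y))
c=ctrl.camera('side');cv2.imwrite('pics/s1.png',cv2.resize(c['img'][60:240,200:400],None,fx=3,fy=3))
E
```

```text
time_s: 4.65
ee_pos: [0.5601, 0.1511, 0.3169]
eef_rot: [3.141, 0.001, 2.923]
force: [-0.6, -0.4, -1.0]
grip_width: 0.0193
grip_force: 55.0
time_s: 5.15
ee_pos: [0.56, 0.1511, 0.3456]
eef_rot: [-3.142, -0.0, 2.923]
force: [-0.5, 0.5, -1.4]
grip_width: 0.0192
grip_force: 55.0
[0.56001474 0.15112651 0.34557372] [-3.14157151e+00 -3.46208976e-05  2.92282346e+00] [ 2.00443372e-01  4.18755153e-01  1.50172500e+00 -5.56160248e-06
  1.22115273e+00 -1.15158185e+00] 54.99943256378174 [0.03223503 0.06492525 0.04081941]
tx,ty cm -2.3380211384695295 -47.015842358179334 az -0.3577765431672635
```

View pics/s1.png

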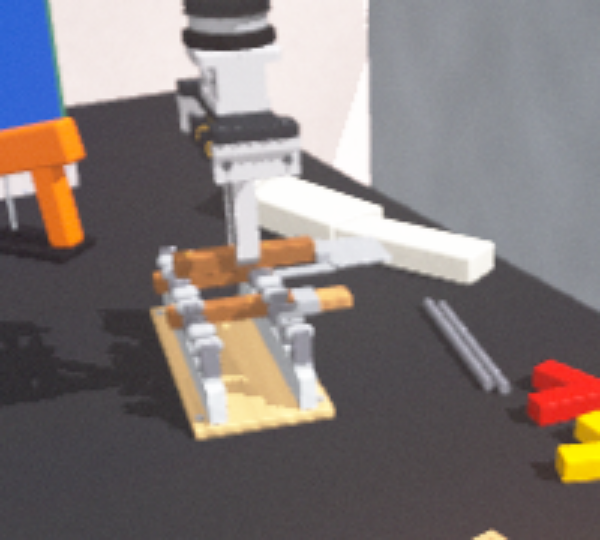

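The scraper is clear of the clips and level at (270,255) in the crop, and the brush is still clipped below it. Now I'll move it to the tray.

```bash
python3 -m jog '[[0,-2,0,0,0,0],[0,-5,0,0,0,0],[0,-9,0,0,0,-0.04],[0,-13,0,0,0,-0.08],[-0.5,-17,0,0,0,-0.12],[-0.5,-21,0,0,0,-0.16],[-1,-24,0,0,0,-0.2],[-1,-26,0,0,0,-0.22]]'; python3 -m jog '[[0,0,0,0,0,0],[0,0,0,0,0,0]]'; python3 - <<'E'
from h import *
from station import ctrl
o=ctrl.get_obs()
y=o['eef_rot'][2];y+=2*np.pi*(y<0);d=np.array([.4808,-.3129])-o['ee_pos'][:2]
print(o['qpos'],'tx,ty cm',100*d@[np.cos(y),np.sin(y)],100*d@[np.sin(y),-np.cos(y)],'az',-(3.2806-y))
E
```

```text
time_s: 6.0
ee_pos: [0.513, -0.1069, 0.3451]
eef_rot: [3.142, -0.001, -3.14]
force: [0.5, 0.4, -1.7]
grip_width: 0.0198
grip_force: 55.0
time_s: 6.2
ee_pos: [0.5134, -0.1047, 0.3452]
eef_rot: [3.141, -0.001, 3.142]
force: [-0.4, -0.1, -1.5]
grip_width: 0.0196
grip_force: 55.0
[-2.71109603e-01  2.99927772e-01  1.66544250e+00  1.91017418e-04
  1.17697923e+00 -1.84191250e+00] tx,ty cm 3.2568260050466673 -20.820661385327156 az -0.13907401292184485
```

```bash
python3 -m jog '[[0.5,-3,0,0,0,-0.02],[1,-6.5,0,0,0,-0.05],[1.5,-10,0,0,0,-0.08],[2,-13.5,0,0,0,-0.1],[2.7,-17,0,0,0,-0.12],[3.2,-19.5,0,0,0,-0.139],[3.2,-20.8,0,0,0,-0.139],[3.2,-20.8,0,0,0,-0.139]]'; python3 -m jog '[[0,0,0,0,0,0],[0,0,0,0,0,0]]'; python3 - <<'E'
from h import *
from station import ctrl
o=ctrl.get_obs();print(o['ee_pos'],o['eef_rot'][2])
for n in('top','wrist'):
    c=ctrl.camera(n);cv2.imwrite(f'pics/{n}2.png',c['img'])
    json.dump({k:np.array(c[k]).tolist() for k in('intrinsics','R','t')},open(n+'2.json','w'))
E
```

```text
time_s: 7.0
ee_pos: [0.482, -0.313, 0.3453]
eef_rot: [3.141, -0.0, -3.003]
force: [0.1, 0.7, -1.4]
grip_width: 0.0193
grip_force: 55.0
time_s: 7.2
ee_pos: [0.4822, -0.3116, 0.3456]
eef_rot: [3.141, -0.0, -3.0]
force: [-0.0, -0.3, -0.9]
grip_width: 0.0196
grip_force: 55.0
[ 0.48217558 -0.31155048  0.34562548] -3.0001959192969156
```

View pics/wrist2.png

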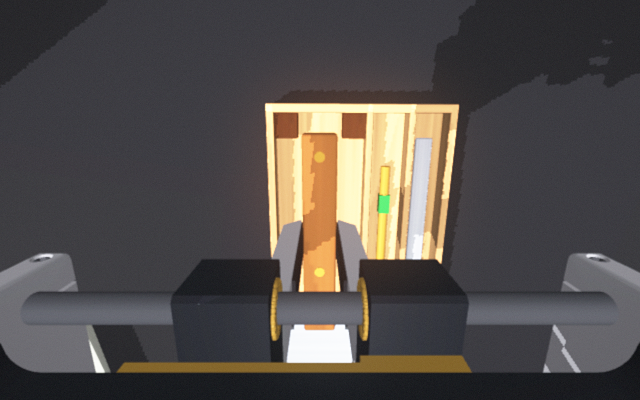

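The wrist view shows the handle centred at column 320, in line with the slot between the blocks (columns 299–342). I'll lower it.

```bash
python3 -m jog '[[0,0,2,0,0,0],[0,0,4.5,0,0,0],[0,0,7,0,0,0],[0,0,9,0,0,0],[0,0,10.5,0,0,0],[0,0,11.5,0,0,0],[0,0,12,0,0,0],[0,0,12,0,0,0]]'; python3 -m jog '[[0,0,0,0,0,0],[0,0,0.2,0,0,0],[0,0,0.4,0,0,0],[0,0,0.6,0,0,0],[0,0,0.8,0,0,0],[0,0,1.0,0,0,0],[0,0,1.0,0,0,0],[0,0,1.0,0,0,0]]'
```

```text
time_s: 8.1
ee_pos: [0.4817, -0.3129, 0.2256]
eef_rot: [3.141, -0.0, -3.001]
force: [-0.3, -0.5, -0.3]
grip_width: 0.0191
grip_force: 55.0
time_s: 8.9
ee_pos: [0.4816, -0.3129, 0.2156]
eef_rot: [3.142, -0.0, -3.001]
force: [-0.2, 0.5, -1.8]
grip_width: 0.0193
grip_force: 55.0
```

```bash
python3 -m jog '[[0,0,0.1,0,0,0],[0,0,0.2,0,0,0],[0,0,0.3,0,0,0],[0,0,0.3,0,0,0],[0,0,0.3,0,0,0]]';python3 -m jog '[[0,0,0.05,0,0,0],[0,0,0.1,0,0,0],[0,0,0.1,0,0,0],[0,0,0.1,0,0,0]]'
```

```text
time_s: 9.4
ee_pos: [0.4817, -0.3129, 0.2127]
eef_rot: [3.142, 0.0, -3.001]
force: [-0.4, 0.6, -0.7]
grip_width: 0.0193
grip_force: 55.0
time_s: 9.8
ee_pos: [0.4816, -0.3129, 0.2117]
eef_rot: [-3.142, 0.0, -3.001]
force: [0.4, 0.5, 0.0]
grip_width: 0.0195
grip_force: 55.0
```

```bash
python3 -m jog '[[0,0,0.05,0,0,0],[0,0,0.1,0,0,0],[0,0,0.1,0,0,0],[0,0,0.1,0,0,0]]'
```

```text
time_s: 10.2
ee_pos: [0.4817, -0.3129, 0.2116]
eef_rot: [-3.141, 0.0, -3.001]
force: [-5.4, 3.2, 11.8]
grip_width: 0.0189
grip_force: 55.0
```

It touched the floor at 12 N. I'll open the fingers partly, so they clear the pocket walls, and then retreat.

```bash
python3 -m jog '[[0,0,0,0,0,0],[0,0,0,0,0,0],[0,0,0,0,0,0],[0,0,0,0,0,0],[0,0,0,0,0,0]]' 45; python3 -m jog '[[0,0,-0.5,0,0,0],[0,0,-1.5,0,0,0],[0,0,-3,0,0,0],[0,0,-5,0,0,0],[0,0,-8,0,0,0],[0,0,-12,0,0,0],[0,0,-16,0,0,0],[0,0,-16,0,0,0]]'; python3 -m jog '[[0,4,0,0,0,0],[0,8,0,0,0,0],[0,12,0,0,0,0],[0,16,0,0,0,0],[0,20,0,0,0,0],[0,20,0,0,0,0]]';  python3 - <<'E'
from h import *
from station import ctrl
c=ctrl.camera('top');a=cv2.resize(c['img'][165:305,385:515],None,fx=4,fy=4,interpolation=cv2.INTER_CUBIC)
b=cv2.resize(ctrl.camera('side')['img'][220:360,265:445],None,fx=1.5,fy=4) 
cv2.imwrite('pics/fin.png',np.hstack([a,b]))
E
```

```text
time_s: 10.7
ee_pos: [0.4817, -0.3129, 0.2105]
eef_rot: [3.142, -0.0, -3.001]
force: [0.1, 0.5, 0.9]
grip_width: 0.042
grip_force: 0.0
time_s: 11.5
ee_pos: [0.4817, -0.3129, 0.3778]
eef_rot: [-3.134, 0.007, -3.001]
force: [-0.2, -0.2, -0.4]
grip_width: 0.0424
grip_force: 0.0
time_s: 12.1
ee_pos: [0.4529, -0.1117, 0.3715]
eef_rot: [3.142, 0.001, -2.998]
force: [0.1, 0.3, 0.3]
grip_width: 0.0425
grip_force: 0.0
```

View pics/fin.png

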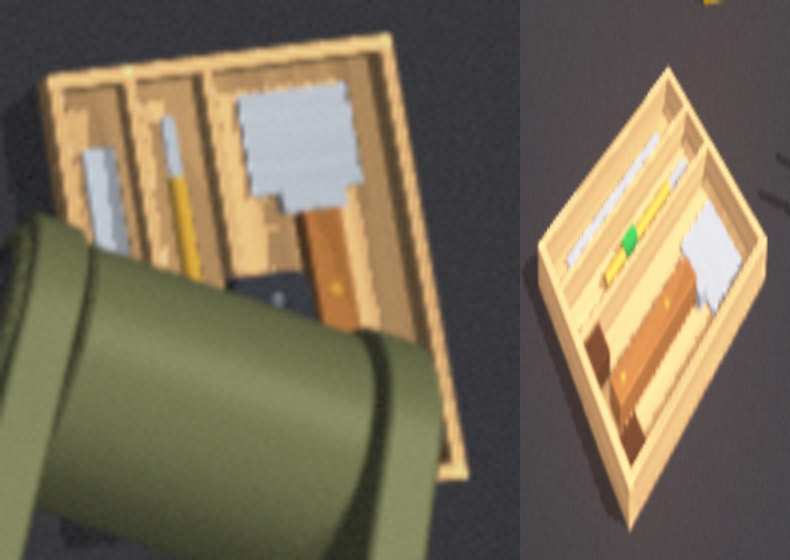

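The scraper lies flat in the wide pocket. Its handle sits between the blocks, around (620,390) in the side part, and its blade is at the far end, around (300,150) in the top part. The gripper is clear, so I'm handing in.

```bash
python3 -m jog '[[0,0,0,0,0,0],[0,0,0,0,0,0],[0,0,0,0,0,0]]' | head -2; python3 -c "
from station import ctrl
print(ctrl.hand_in())"
```

```text
time_s: 12.5
ee_pos: [0.4537, -0.1156, 0.3705]
the job is handed in; nothing more can be done
None
```

The scraper was pulled from its clips, laid flat in the wide pocket with its handle between the key blocks, and handed in at about 12.5 s; no verdict came back, and I did not re-check the spatula and brush after the lift (the brush was then still clipped; the spatula was hidden from view).

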